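# Open the drying pot's bayonet lid

### The arm

A 6-joint arm with a two-finger parallel gripper is mounted at the origin on the work surface. World frame = base frame: x ahead of the robot, y to its left, z up, the work surface at z = 0. Lengths are in m, angles in rad, forces in N, time in s.
With the tool pointing down it reaches from about 0.375 to 0.975 m from the base axis. Payload 3.8 kg.
Tool frame: the origin (TCP) lies where the fingers leave the gripper's body, on its centre line; the fingertips stand 73 mm ahead of it and the grasp point (between the pads) lies 54 mm ahead of it; z points along the fingers, y is the direction in which the jaws open and shut (so a half turn about z gives the same grasp; the last joint's range is limited). The gripper opens to 85 mm and grips with 20 to 120 N. Pads are 22 mm wide; open, the fingers measure 114 mm over their backs; the gripper's body (76 mm by 85 mm) begins 54 mm behind the grasp point. The pads swing forward as they close: fully open they stand 13 mm farther back than shut.
Start: joints at [-1.283, 0.264, 1.604, -0, 1.274, -0.037], TCP at [0.215, -0.64, 0.304] pointing down, gripper open.
Joint ranges: [-2.63, 2.63], [-0.94, 2.18], [0.31, 2.57], [-1.31, 4.45], [0, 2.66], [-2.55, 2.55]. Speed limits (rad/s): [2.57, 2.57, 3.14, 3.14, 3.14, 3.14].

### API

Orientations are given as a rotation vector (axis times angle).
In Python, from plant import ctrl, eyes, spotter gives the robot as it stands. The module is installed in compiled form; this text tells all that it offers. Calls block until the motion is done:
- ctrl.move_pose(position, orientation): joint-space move of the TCP to a pose.
- ctrl.servo_line(position, attitude=None, speed=0.15, until_force=None): straight line of the TCP; attitude=None keeps the orientation; speed is the mean speed in m/s. With until_force (N) it stops when the force on the tool has changed by that much, and returns True; else False.
- ctrl.movej(angles): joint-space move.
- ctrl.set_gripper(opening): finger opening in m; the grip force is fixed at half the most; returns when the fingers have stopped.
- ctrl.dwell(seconds).
- ctrl.ik(position, orientation): joint angles nearest the present ones, or None.
- eyes.snapshot(name): name is "scene" or "top" or "wrist"; returns a dict with "pixels" (420x560x3 uint8, red, green, blue), "range_z" (420x560 float32, m along the optical axis (not along the pixel's ray), 0 where there is no reading), "fx", "fy", "cx", "cy" (pixels), "cam_to_world" (4x4, takes a point from camera to world coordinates). Camera axes: x right, y up, looking along -z (the intrinsics and any distortion apply to the point x, -y, -z); pixel columns grow to the right and rows downward; lengths in m; the calibration is good to about 2 mm. A picture is of the moment at which its call begins.
A pose or a line that the arm cannot do raises ctrl.MotionError and nothing moves.
- ctrl.close_job(): hands the job in, once; it reports no verdict.
Trained networks look in a picture, given as the dict that the camera call returned (one of the last four; its "shot" number tells which), for a name from the list of things; names that differ only in an ending like _2 or _b are one class to them, and where a whole thing is asked for, a point or a joint stands for the part that bears it (a point fixed in the world has none). Each returns a list of dicts, best first, with "p" (0 to 1); they miss things now and then, are a little off and sometimes report something else, mostly with a low value. They report only what shows in the picture. A call takes as long as a camera call.
- spotter.cut_out(label, picture): "mask" (420x560 bool, what is visible of it) and "uv" ([column, row] in pixels, amid what is visible of it).
- spotter.mark_of(label, picture): "uv" ([column, row] in pixels: a listed point, or the origin of a listed thing).
Readings, each from a call of its own:
- ctrl.read_t(): time.
- ctrl.read_joint_positions(): joint angles.
- ctrl.read_qd(): joint speeds.
- ctrl.read_tau(): joint torques, N m.
- ctrl.read_tool_pos(): TCP position.
- ctrl.read_eef_rot(): TCP orientation.
- ctrl.read_ft_force(): force on the tool from outside, world axes, zero at the start.
- ctrl.read_moment(): the same for the moment, N m.
- ctrl.read_grip_width(): finger opening in m.
Only numpy, scipy, OpenCV 4.12 (cv2) and the standard library are available. Lean on these libraries where they do the work, as an engineer would, in place of code of your own. Each camera call takes 0.05 s, during which the arm holds its last target.

### The job

Open the drying pot so the vials inside can be taken out: turn its blue lid counter-clockwise (seen from above) until the two yellow lugs reach the slots in the collar, then lift the lid straight out without forcing it. Set the lid down gently, handle up and flat on the floor of the orange tray, holding it until it is down, and then let go; leave the slide box, the amber bottle and the stack of dishes where they are.

Things in the scene. Friction and masses are not known exactly. Their poses are not given: they have to be found in the camera images.
- pot: Aluminium drying pot fixed to the bench: base plate 136 mm across, 8 mm thick; collar 120 mm across outside, its top 97 mm above the bench. Origin on the pot's axis at bench level, axes as pot_mouth. Inside are vials. The lid turns freely in it (no spring, only friction), with about 2 mm of sideways play, and starts 34 to 77 degrees clockwise of the slots.
- pot_mouth (a point): On the pot's axis at the ledge that carries the lid's underside, 84 mm above the bench; z up. A dark rim 8 to 13 mm above it overhangs in to 46 mm from the axis and holds the lugs down. Its two slots, 28 mm wide, marked green, are centred on +x and -x; a lug passes within 6 degrees of the centre. Locked end 85 degrees clockwise (red mark at 80); counter-clockwise stop 7 degrees past centre.
- lid_grip (a point): Middle of the lid's handle, on its axis, 38 mm above its underside; z up out of the lid. The handle is a black upright bar along x, 64 mm long, 14 mm thick, from 12 to 54 mm above the underside, in line with the two lugs. A half turn looks the same.
- lid: Loose blue lid, about 0.25 kg: disc 88 mm across, 8 mm thick, raised centre 72 mm across up to 14 mm. Two yellow lugs (16 mm wide, 6 mm thick, level with the underside) reach out to 52 mm from the axis at +x and -x; a yellow stripe on top shows their line. Origin at the centre of its flat underside, axes as lid_grip.
- tray: Orange tray, fixed to the bench, 180 mm along its x, 260 mm along its y, rim 18 mm high, walls 5 mm; its inner floor is 5 mm above the bench. Origin at the centre of its underside, on the bench. Its +y end holds the slide box, the rest is empty.
- slidebox_mid (a point): Centre of the red slide box that lies loose in the +y end of the tray: 78 x 46 x 26 mm (x, y, z). Leave alone.
- bottle: Amber reagent bottle, 64 mm across, 130 mm high, standing loose on the bench; origin at the centre of its underside. Leave alone.
- dishes_mid (a point): Centre of a stack of three dishes standing on the bench (one solid loose piece), 90 mm across, 47 mm high. Leave alone.

How it is judged:
On the way, in this order (a step that is already met when the one before it is completed fails the run):
1. the lid is turned until its lugs are in the slots, still seated in the pot (angle between the x axis of lid_grip and the x axis of pot_mouth, either way round below 0.14 rad and z of lid in the frame of pot_mouth below 0.008 m), for 0.05 s.
2. the lid is lifted clear above the collar (z of lid in the frame of pot_mouth above 0.02 m and horizontal distance between lid and pot_mouth below 0.06 m), for 0.05 s.
3. the lid is set down in the tray, still held in the fingers (contact force between the fingers and lid above 0.5 N and z of lid in the frame of tray below 0.015 m and horizontal distance between lid and tray below 0.13 m), for 0.05 s.
At the end, for the whole second after the job is handed in: The lid lies flat on the tray's floor (underside within 4 mm of it, tilt under 0.06 rad), handle up, inside the tray's walls, released and at rest (z of lid in the frame of tray between 0.002 and 0.009 m and x of lid in the frame of tray between -0.06 and 0.06 m and y of lid in the frame of tray between -0.1 and 0.1 m and angle between lid's own z axis and vertical below 0.06 rad and linear speed of lid below 0.02 m/s); the robot touches nothing.
It fails at once if the lid is forced up through the rim while its lugs are away from the slots (z of lid in the frame of pot_mouth between 0.005 and 0.012 m and horizontal distance between lid and pot_mouth below 0.03 m and angle between the x axis of lid_grip and the x axis of pot_mouth, either way round above 0.25 rad).
It fails at once if the slide box is shifted more than 25 mm (distance of slidebox_mid from where it was at the start of the episode above 0.025 m).
It fails at once if the bottle is shifted more than 25 mm or tipped (distance of bottle from where it was at the start of the episode above 0.025 m or angle between bottle's own z axis and vertical above 0.4 rad).
It fails at once if the stack of dishes is shifted more than 25 mm (distance of dishes_mid from where it was at the start of the episode above 0.025 m).
It also fails if it takes over 45 s, if anything falls off the work surface, if the arm or the gripper's body presses on something with over 40 N, if the wrist force passes 120 N, or if a joint passes its speed limit or range.

## Working session

There is one attempt and no reset: what is moved stays moved. The work goes in short steps, each a Python script; the robot and the scene stay as the last script left them, time stands still between calls to the robot, and variables do not carry over. Pictures are saved under pics/ and viewed, and the job is handed in when it is done.

```bash
mkdir -p pics; ls; cat > h.py <<'E'
import numpy as np, cv2
from plant import ctrl, eyes, spotter
def w(P,u,v,z=None):
    u=np.asarray(u,float);v=np.asarray(v,float)
    d=P["range_z"][v.round().astype(int),u.round().astype(int)] if z is None else z
    p=np.stack([(u-P["cx"])/P["fx"]*d,-(v-P["cy"])/P["fy"]*d,-d,np.ones_like(d)],-1)
    return (p@P["cam_to_world"].T)[...,:3]
def ray_z(P,u,v,z):
    a=w(P,u,v,np.float64(1.0));o=P["cam_to_world"][:3,3]
    return o+(a-o)*(z-o[2])/(a[2]-o[2])
def save(P,n): cv2.imwrite("pics/"+n,P["pixels"][:,:,::-1])
E
python3 - <<'E'
from h import *
for n in ["scene","top"]:
    P=eyes.snapshot(n); save(P,n+"0.png"); print(n,P.keys(),P["cam_to_world"].round(3).tolist())
    for l in ["pot","pot_mouth","lid","lid_grip","tray","slidebox_mid","bottle","dishes_mid"]:
        for r in spotter.mark_of(l,P)[:2]:
            print(l,round(r["p"],2),np.round(r["uv"],1),w(P,*r["uv"]).round(3))
print(ctrl.read_t(),ctrl.read_eef_rot())
E
```

```text
pics
scene dict_keys(['pixels', 'range_z', 'fx', 'fy', 'cx', 'cy', 'cam_to_world', 'shot']) [[0.695, -0.383, 0.608, 1.302], [0.719, 0.378, -0.584, -0.629], [-0.007, 0.843, 0.538, 0.74], [0.0, 0.0, 0.0, 1.0]]
pot 0.65 [292.3 214.3] [0.545 0.158 0.042]
pot_mouth 0.61 [293.2 193.2] [0.536 0.17  0.1  ]
lid 0.93 [291.2 193.7] [0.534 0.165 0.099]
lid_grip 0.66 [294.2 178.8] [0.535 0.174 0.141]
tray 0.79 [161.4 274. ] [ 0.468 -0.213  0.003]
slidebox_mid 0.57 [187.9 250.5] [ 0.469 -0.133  0.032]
bottle 0.95 [274.2 289.4] [ 0.72  -0.078  0.029]
bottle 0.27 [159.4 273.7] [ 0.471 -0.219  0.009]
dishes_mid 0.8 [340.4 253.3] [0.753 0.11  0.048]
top dict_keys(['pixels', 'range_z', 'fx', 'fy', 'cx', 'cy', 'cam_to_world', 'shot']) [[-0.02, 0.988, -0.152, 0.476], [-1.0, -0.021, -0.004, 0.043], [-0.007, 0.152, 0.988, 0.882], [0.0, 0.0, 0.0, 1.0]]
pot 0.34 [195.1 258.3] [0.514 0.196 0.14 ]
lid 0.58 [198.2 257.2] [0.516 0.191 0.139]
tray 0.76 [400.1 277.2] [ 0.473 -0.204  0.009]
slidebox_mid 0.92 [361. 287.] [ 0.455 -0.118  0.03 ]
bottle 0.94 [322.  172.6] [ 0.678 -0.041  0.092]
dishes_mid 0.6 [232.  158.3] [0.725 0.141 0.046]
0.9 [ 3.10020031e+00  5.07966667e-01 -4.57173791e-05]
```

View pics/scene0.png

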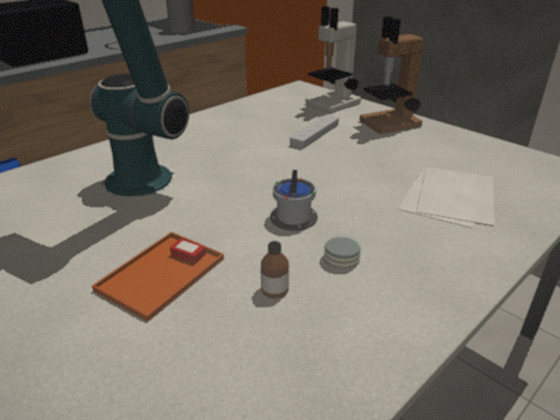

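View pics/top0.png

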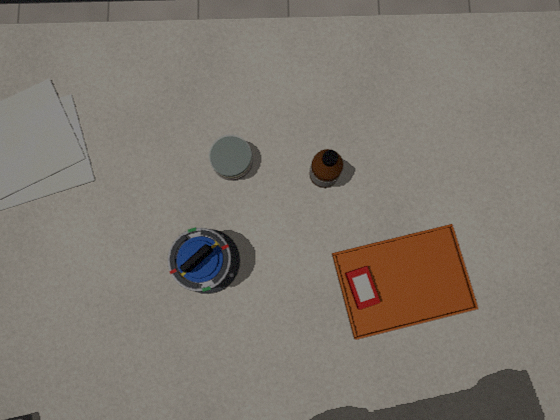

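The scene view shows the pot at about (294,195), the tray at (160,273), the bottle at (274,275) and the dishes at (342,252). In the top view the pot is at (200,260), with green slot marks near (194,230) and (206,290), and red marks near (172,270) and (225,246). Next I'll look closer with the wrist camera.

```bash
python3 - <<'E'
from h import *
from scipy.spatial.transform import Rotation as R
P=eyes.snapshot("wrist")
T=np.eye(4);T[:3,:3]=R.from_rotvec(ctrl.read_eef_rot()).as_matrix();T[:3,3]=ctrl.read_tool_pos()
X=np.linalg.inv(T)@P["cam_to_world"];print(X.round(3).tolist())
# place camera above pot
M=R.from_euler('xz',[np.pi,0]).as_matrix()
for yaw in np.arange(0,6.28,.4):
    Q=R.from_euler('z',yaw).as_matrix()@M
    for h in (.32,):
        c=Q@X[:3,3]; d=Q@X[:3,2]*-1
        # point on axis at depth
        z=.30; cz=z+c[2]; s=(cz-.1)/-d[2]
        off=c+d*s
        p=np.array([.517-off[0],.19-off[1],z])
        q=ctrl.ik(p,R.from_matrix(Q).as_rotvec())
        print(round(yaw,2),p.round(3),None if q is None else np.round(q,2))
P=eyes.snapshot("top");c=P["pixels"][210:310,145:255];cv2.imwrite("pics/topz.png",cv2.resize(c,None,fx=6,fy=6,interpolation=cv2.INTER_CUBIC)[:,:,::-1][:600])
E
```

```text
[[-0.0, 0.949, 0.314, 0.081], [1.0, 0.0, 0.0, -0.001], [0.0, 0.314, -0.949, -0.071], [0.0, 0.0, 0.0, 1.0]]
0.0 [0.526 0.189 0.3  ] [ 0.3   0.05  1.86 -0.    1.23  1.87]
0.4 [0.525 0.193 0.3  ] [ 0.31  0.05  1.86 -0.    1.23  1.48]
0.8 [0.524 0.196 0.3  ] [ 0.31  0.05  1.86 -0.    1.23  1.08]
1.2 [0.521 0.198 0.3  ] [ 0.32  0.04  1.86 -0.    1.23  0.69]
1.6 [0.517 0.199 0.3  ] [ 0.32  0.04  1.87 -0.    1.23  0.29]
2.0 [0.514 0.198 0.3  ] [ 0.32  0.03  1.88 -0.    1.23 -0.11]
2.4 [0.511 0.197 0.3  ] [ 0.32  0.03  1.88 -0.    1.23 -0.51]
2.8 [0.509 0.194 0.3  ] [ 0.32  0.02  1.89 -0.    1.23 -0.91]
3.2 [0.508 0.19  0.3  ] [ 0.31  0.02  1.89  0.    1.23 -1.32]
3.6 [0.509 0.187 0.3  ] [ 0.31  0.01  1.89  0.    1.23 -1.72]
4.0 [0.511 0.184 0.3  ] [ 0.3   0.02  1.89  0.    1.23 -2.13]
4.4 [0.514 0.182 0.3  ] [ 0.29  0.02  1.89  0.    1.23 -2.53]
4.8 [0.517 0.181 0.3  ] None
5.2 [0.52  0.182 0.3  ] None
5.6 [0.523 0.184 0.3  ] [ 0.29  0.04  1.87 -0.    1.23  2.55]
6.0 [0.525 0.187 0.3  ] [ 0.3   0.04  1.86 -0.    1.23  2.15]
```

View pics/topz.png

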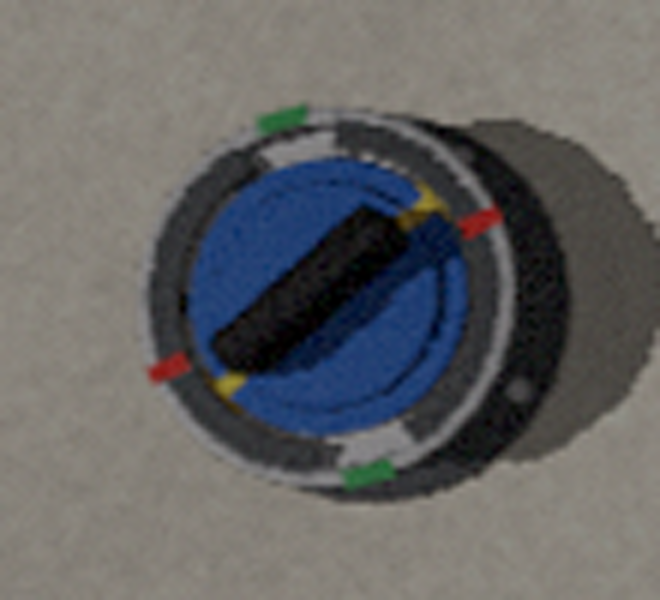

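The enlarged top view shows the slots at the green marks, (280,120) and (370,470). The lid's stripe runs from (230,385) to (430,195), about 60° clockwise of the slots.

```bash
cat >> h.py <<'E'
from scipy.spatial.transform import Rotation as R
def down(yaw): return (R.from_euler('z',yaw)*R.from_euler('x',np.pi)).as_rotvec()
def circ(P,mask):
    pass
E
python3 - <<'E'
from h import *
ctrl.move_pose([.514,.198,.30],down(2.0))
P=eyes.snapshot("wrist");save(P,"wr1.png");np.savez("wr1.npz",**P)
for l in ["pot","pot_mouth","lid","lid_grip"]:
    for r in spotter.mark_of(l,P)[:2]:
        print(l,round(r["p"],2),np.round(r["uv"],1),w(P,*r["uv"]).round(4))
print(P["cam_to_world"].round(3).tolist())
hsv=cv2.cvtColor(P["pixels"],cv2.COLOR_RGB2HSV)
for n,lo,hi,z in [("green",(45,90,40),(85,255,255),.097),("yellow",(20,110,80),(35,255,255),.092),("red",(0,150,80),(6,255,255),.097),("red2",(172,150,80),(180,255,255),.097)]:
    m=cv2.inRange(hsv,lo,hi);k,L,s,c=cv2.connectedComponentsWithStats(m)
    for i in range(1,k):
        if s[i,4]>25: print(n,s[i,4],c[i].round(1),np.median(w(P,*np.nonzero(L==i)[::-1]),0).round(4), ray_z(P,*c[i],z).round(4))
E
```

```text
pot_mouth 0.69 [322.  364.8] [0.5198 0.2127 0.3037]
lid 0.59 [283.7 195. ] [0.5075 0.213  0.1379]
lid_grip 0.63 [282.9 210.6] [0.5125 0.2004 0.1377]
[[0.91, -0.394, -0.13, 0.481], [0.415, 0.864, 0.285, 0.271], [-0.0, -0.314, 0.95, 0.371], [0.0, 0.0, 0.0, 1.0]]
green 97 [223.1 189.7] [0.4573 0.1836 0.0981] [0.4572 0.1834 0.097 ]
green 92 [340.3 210.1] [0.5687 0.2123 0.0983] [0.5691 0.2118 0.097 ]
yellow 96 [270.  161.4] [0.4876 0.2266 0.0938] [0.4873 0.2261 0.092 ]
red 84 [282.5 143.5] [0.491  0.2467 0.0982] [0.491  0.2466 0.097 ]
red 53 [281.9 250.2] [0.5346 0.1491 0.0984] [0.535  0.1486 0.097 ]
```

View pics/wr1.png

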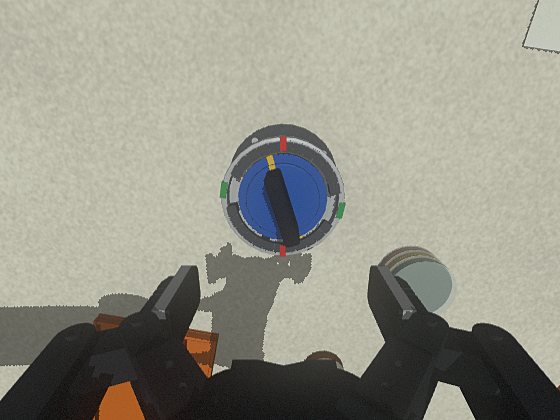

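In the wrist view the pot sits at (283,196), with green marks at (223,190) and (340,210), red marks at (283,143) and (282,250), and a yellow stripe at (270,161). The green and red midpoints agree on the centre, (0.513,0.1976), with slots at 14.3°. Next I'll fit the handle line.

```bash
python3 - <<'E'
from h import *
P=dict(np.load("wr1.npz"))
v,u=np.mgrid[0:420,0:560]
W=w(P,u.ravel(),v.ravel())
s=(abs(W[:,2]-.138)<.004)&(np.hypot(W[:,0]-.513,W[:,1]-.1976)<.045)
p=W[s];c,sz,a=cv2.minAreaRect((p[:,:2]*1e4).astype(np.float32));print(s.sum(),np.array(c)/1e4,np.array(sz)/1e4,a,p[:,2].mean())
x=p[:,:2]-p[:,:2].mean(0);e=np.linalg.svd(x,full_matrices=0)[2][0];print(p.mean(0),np.degrees(np.arctan2(e[1],e[0])))
l=np.radians(-48.7)
for k in range(-1,3):
    for a in (l,np.radians(14.3)):
        print(k,ctrl.ik([.513,.1976,.07+.054],down(a+k*np.pi)))
E
```

```text
1188 [0.51299321 0.19823057] [0.0137946  0.06378861] 41.424251556396484 0.1381604855194972
[0.51186462 0.1998818  0.13816049] -48.45294718488664
-1 [ 3.22360523e-01  2.10195431e-01  2.03225313e+00 -4.44089210e-16
  8.99144091e-01 -3.98460458e-01]
-1 [ 0.32236052  0.21019543  2.03225313  0.          0.89914409 -1.49801789]
0 None
0 [ 3.22360523e-01  2.10195431e-01  2.03225313e+00 -8.88178420e-16
  8.99144091e-01  1.64357477e+00]
1 [ 3.22360523e-01  2.10195431e-01  2.03225313e+00 -4.44089210e-16
  8.99144091e-01 -3.98460458e-01]
1 [ 0.32236052  0.21019543  2.03225313  0.          0.89914409 -1.49801789]
2 None
2 [ 3.22360523e-01  2.10195431e-01  2.03225313e+00 -8.88178420e-16
  8.99144091e-01  1.64357477e+00]
```

```bash
python3 - <<'E'
from h import *
a=np.radians(180-48.6)
ctrl.set_gripper(.05)
ctrl.move_pose([.513,.198,.25],down(a))
ctrl.servo_line([.513,.198,.178],speed=.08,until_force=8)
print(ctrl.read_tool_pos(),ctrl.read_ft_force())
ctrl.set_gripper(0.0)
print(ctrl.read_grip_width(),ctrl.read_ft_force().round(2),ctrl.read_moment().round(3))
q=np.array(ctrl.read_joint_positions())
for d in np.radians([10,20]):
    t=q.copy();t[5]-=d;ctrl.movej(t)
    print(ctrl.read_ft_force().round(2),ctrl.read_moment().round(3),ctrl.read_tool_pos().round(4))
P=eyes.snapshot("top");c=P["pixels"][210:310,145:255];cv2.imwrite("pics/topz2.png",cv2.resize(c,None,fx=6,fy=6,interpolation=cv2.INTER_CUBIC)[:,:,::-1][:600])
P=eyes.snapshot("wrist");save(P,"wr2.png")
print(ctrl.read_t())
E
```

```text
[0.51348286 0.19816117 0.1785475 ] [ 0.15438756 -0.33549216  0.11984573]
0.013401213965721187 [0.22 0.14 2.95] [ 0.011  0.066 -0.035]
[0.39 0.45 0.65] [-0.037  0.037  0.087] [0.5134 0.1981 0.1788]
[-0.13 -0.53  0.54] [0.026 0.066 0.076] [0.5135 0.1982 0.1788]
7.3417
```

View pics/topz2.png

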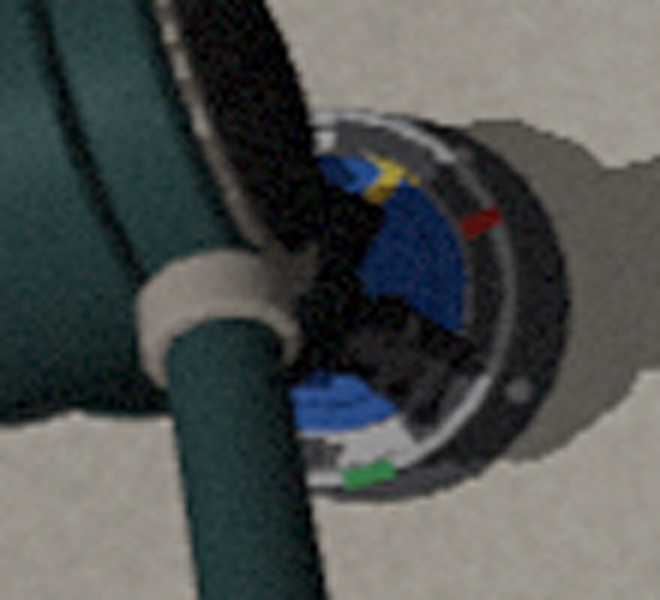

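View pics/wr2.png

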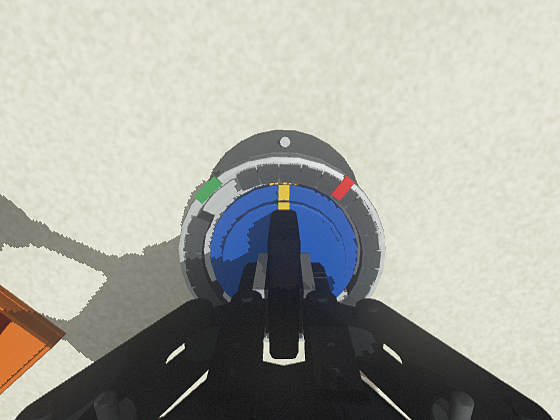

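The lid turns with the gripper. The stripe in the wrist view, at (284,195), stays aligned with the handle, moving off the red mark (343,188) towards the green one (207,190). I'll turn it the rest of the way.

```bash
python3 - <<'E'
from h import *
q=np.array(ctrl.read_joint_positions())
x=R.from_rotvec(ctrl.read_eef_rot()).as_matrix()[:,0];y=np.degrees(np.arctan2(x[1],x[0]));print(y)
rem=(194.3-y)%360
for f in (.33,.66,.9,1.0):
    t=q.copy();t[5]-=np.radians(rem)*f;ctrl.movej(t)
    print(ctrl.read_ft_force().round(2),ctrl.read_moment().round(3))
x=R.from_rotvec(ctrl.read_eef_rot()).as_matrix()[:,0];print(np.degrees(np.arctan2(x[1],x[0])))
ctrl.dwell(.2)
P=eyes.snapshot("wrist");save(P,"wr3.png")
hsv=cv2.cvtColor(P["pixels"],cv2.COLOR_RGB2HSV)
for n,lo,hi,z in [("green",(45,90,40),(85,255,255),.097),("yellow",(20,110,80),(35,255,255),.09)]:
    m=cv2.inRange(hsv,lo,hi);k,L,s,c=cv2.connectedComponentsWithStats(m)
    for i in range(1,k):
        if s[i,4]>25:
            p=np.median(w(P,*np.nonzero(L==i)[::-1]),0); print(n,s[i,4],c[i].round(1),p.round(4),np.degrees(np.arctan2(p[1]-.1978,p[0]-.513)))
E
```

```text
151.1589672552312
[0.16 0.04 1.48] [0.029 0.057 0.109]
[ 0.32 -0.38  1.72] [0.012 0.053 0.068]
[-0.33 -1.11  1.35] [0.047 0.043 0.078]
[-0.6  -0.15  0.91] [0.037 0.058 0.12 ]
-165.9824653048146
green 368 [281.9 158.6] [0.4571 0.1836 0.0982] -165.7966416719693
yellow 621 [283.3 180.2] [0.4687 0.1882 0.091 ] -167.7052023363181
yellow 86 [284.  205.5] [0.4809 0.1909 0.0997] -167.84129367617916
```

View pics/wr3.png

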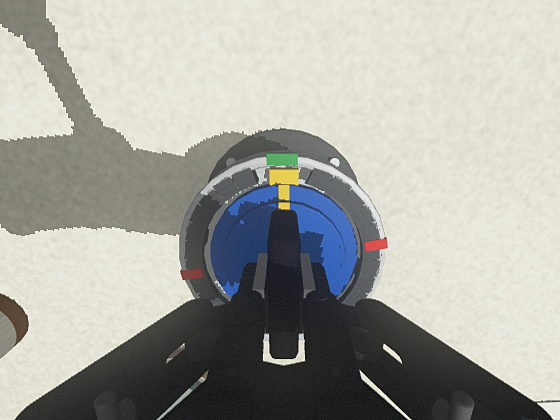

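The lug at (283,180) is centred in the slot under the green mark at (282,159). I'll lift it with a force guard.

```bash
python3 - <<'E'
from h import *
p=np.array(ctrl.read_tool_pos())
for dz in (.008,.02,.045):
    s=ctrl.servo_line(p+[0,0,dz],speed=.04,until_force=9)
    print(dz,s,ctrl.read_ft_force().round(2),ctrl.read_moment().round(3),ctrl.read_tool_pos().round(4))
    if s: break
else:
    ctrl.servo_line(p+[0,0,.13],speed=.12)
P=eyes.snapshot("wrist");save(P,"wr4.png")
P=eyes.snapshot("scene");save(P,"scene4.png")
P=eyes.snapshot("top");save(P,"top4.png")
hsv=cv2.cvtColor(P["pixels"],cv2.COLOR_RGB2HSV)
r=spotter.cut_out("tray",P)[0]
v,u=np.nonzero(r["mask"]);W=w(P,u,v)
c,sz,a=cv2.minAreaRect((W[:,:2]*1e4).astype(np.float32));print("tray",r["p"],np.array(c)/1e4,np.array(sz)/1e4,a, np.percentile(W[:,2],[1,50,99]))
r=spotter.cut_out("slidebox_mid",P)[0]
v,u=np.nonzero(r["mask"]);W=w(P,u,v);W=W[W[:,2]>.028]
c,sz,a=cv2.minAreaRect((W[:,:2]*1e4).astype(np.float32));print("box",r["p"],np.array(c)/1e4,np.array(sz)/1e4,a)
print(ctrl.read_t(),ctrl.read_grip_width(),ctrl.read_ft_force())
E
```

```text
0.008 False [ 1.19 -0.54 -2.89] [0.031 0.05  0.002] [0.5135 0.1981 0.1869]
0.02 False [ 0.91 -0.47 -3.04] [ 0.004 -0.007  0.033] [0.5137 0.1982 0.1993]
0.045 False [-0.16  0.17 -3.5 ] [-0.005 -0.017  0.007] [0.5133 0.1981 0.2237]
tray 0.68 [ 0.45277412 -0.15897864] [0.18486885 0.38483762] 12.58169937133789 [0.00147707 0.00571194 0.02053061]
box 0.8 [ 0.44646338 -0.05543867] [0.08047816 0.18968644] 6.436220169067383
11.5083 0.013048719758017089 [ 0.45641949  0.08775188 -3.21988541]
```

View pics/wr4.png

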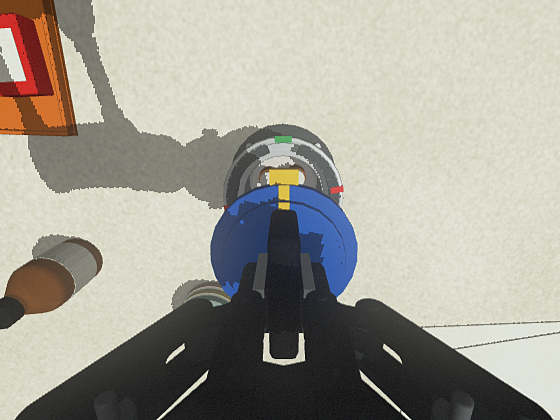

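View pics/scene4.png

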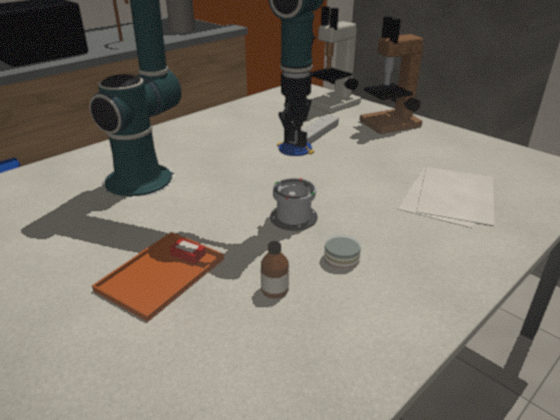

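View pics/top4.png

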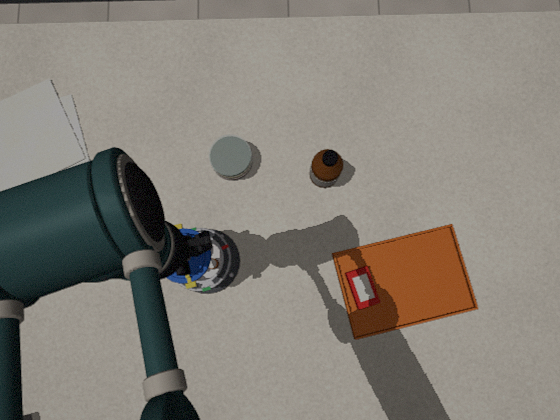

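The lid is out and hanging level, and in the wrist view the vials show inside the open pot. The tray masks pick up stray arm pixels, so I'll refit the tray using its colour and its largest contour, near corners (333,254), (453,225), (476,308), (355,338).

```bash
python3 - <<'E'
from h import *
P=eyes.snapshot("top")
def fit(m,z):
    k,L,s,c=cv2.connectedComponentsWithStats(m.astype(np.uint8));i=1+s[1:,4].argmax()
    ct=max(cv2.findContours((L==i).astype(np.uint8),0,1)[0],key=cv2.contourArea)[:,0]
    W=np.array([ray_z(P,*p,z)[:2] for p in ct]);c,sz,a=cv2.minAreaRect((W*1e4).astype(np.float32));return np.array(c)/1e4,np.array(sz)/1e4,a
m=spotter.cut_out("tray",P)[0]["mask"];mb=spotter.cut_out("slidebox_mid",P)[0]["mask"]
t=fit(m|mb,.018);print(t);b=fit(mb,.031);print(b)
hsv=cv2.cvtColor(P["pixels"],cv2.COLOR_RGB2HSV);print(fit((cv2.inRange(hsv,(0,130,40),(18,255,255))>0)&(np.arange(560)[None]>320)&(np.arange(420)[:,None]>215),.018))
E
```

```text
(array([ 0.46611709, -0.20932751]), array([0.17989463, 0.26309634]), 12.540474891662598)
(array([ 0.45414243, -0.12094376]), array([0.08031128, 0.05245496]), 16.157882690429688)
(array([ 0.46626851, -0.20848716]), array([0.17893307, 0.26018481]), 12.398568153381348)
```

```bash
python3 - <<'E'
from h import *
x,y=.4757,-.253
a=np.radians(102.4)
print(np.round(ctrl.ik([x,y,.1],down(a)),2))
p=ctrl.read_tool_pos()
ctrl.move_pose([x,y,.31],down(a))
ctrl.servo_line([x,y,.16],speed=.12)
print(ctrl.read_grip_width(),ctrl.read_ft_force().round(2),ctrl.read_t())
P=eyes.snapshot("wrist");save(P,"wr5.png")
P=eyes.snapshot("scene");save(P,"sc5.png")
E
```

```text
[-0.54  0.23  2.07  0.    0.85 -0.75]
0.012925798922032456 [ 0.53 -0.57 -2.29] 14.7167
```

View pics/wr5.png

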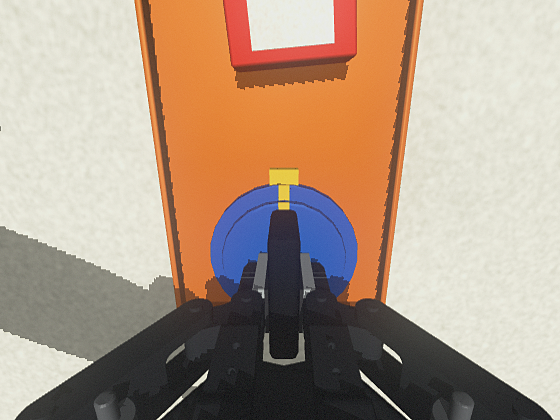

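View pics/sc5.png

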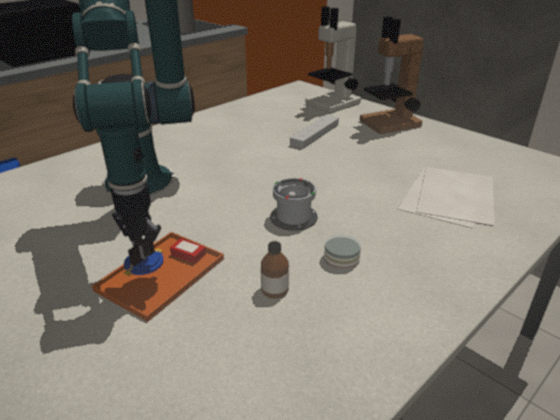

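The lid is centred between the tray walls, with its lug at (284,176) well clear of the slide box, whose edge is at row 70. I'll lower it gently.

```bash
python3 - <<'E'
from h import *
x,y=.4757,-.253
ctrl.servo_line([x,y,.112],speed=.08)
ctrl.dwell(.1)
s=ctrl.servo_line([x,y,.0965],speed=.02,until_force=4)
print(s,ctrl.read_tool_pos().round(4),ctrl.read_ft_force().round(2),ctrl.read_moment().round(3),ctrl.read_t())
ctrl.dwell(.2)
print(ctrl.read_tool_pos().round(4),ctrl.read_ft_force().round(2),ctrl.read_grip_width())
P=eyes.snapshot("scene");cv2.imwrite("pics/sc6.png",cv2.resize(P["pixels"][190:330,70:250],None,fx=4,fy=4)[:,:,::-1])
E
```

```text
True [ 0.4757 -0.253   0.0997] [-0.25  0.03  4.33] [-0.043 -0.011 -0.014] 16.275
[ 0.4757 -0.253   0.0997] [0.74 0.41 5.73] 0.012984420371157582
```

View pics/sc6.png

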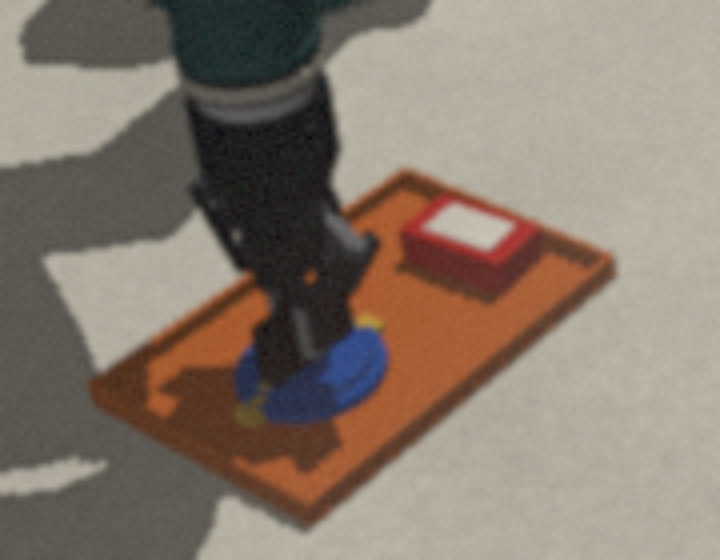

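The lid touched down at the predicted height (TCP at 0.0997 m) and is still held. I'll release it and retract.

```bash
python3 - <<'E'
from h import *
x,y=.4757,-.253
ctrl.set_gripper(.045)
print(ctrl.read_grip_width(),ctrl.read_ft_force().round(2))
ctrl.servo_line([x,y,.16],speed=.08)
ctrl.servo_line([x,y,.30],speed=.15)
P=eyes.snapshot("wrist");save(P,"wr7.png")
v,u=np.mgrid[0:420,0:560];W=w(P,u.ravel(),v.ravel())
hsv=cv2.cvtColor(P["pixels"],cv2.COLOR_RGB2HSV).reshape(-1,3)
d=np.hypot(W[:,0]-x,W[:,1]-y)
s=(hsv[:,0]>100)&(hsv[:,0]<130)&(hsv[:,1]>120)&(d<.055)
p=W[s];p=p[(p[:,2]>.005)&(p[:,2]<.03)]
top=p[np.hypot(p[:,0]-x,p[:,1]-y)<.034]
A=np.c_[top[:,:2],np.ones(len(top))];f=np.linalg.lstsq(A,top[:,2],rcond=None)[0]
print("tilt",np.hypot(*f[:2]),"z top",np.median(top[:,2]),"centre",(p.min(0)+p.max(0))/2)
h=W[(abs(W[:,2]-.059)<.006)&(d<.05)];print("handle",len(h),h.mean(0) if len(h) else None)
P=eyes.snapshot("scene");save(P,"sc7.png")
print(ctrl.read_t(),ctrl.read_ft_force().round(2))
E
```

```text
0.04441616200791918 [ 0.58  0.35 -0.  ]
tilt 0.0009486061790065874 z top 0.019553488579158396 centre [ 0.47538063 -0.25275076  0.01668568]
handle 720 [ 0.47518741 -0.25041183  0.05912911]
19.0333 [-0.09  0.69 -0.63]
```

View pics/wr7.png

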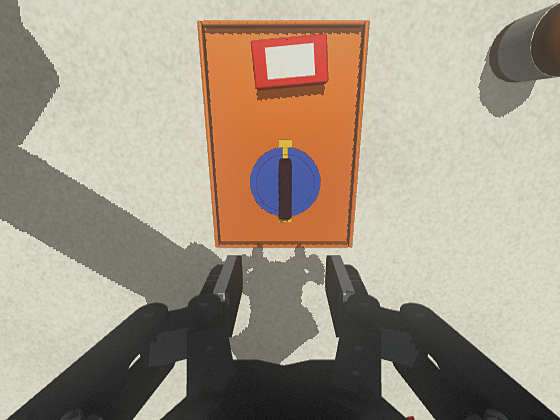

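View pics/sc7.png

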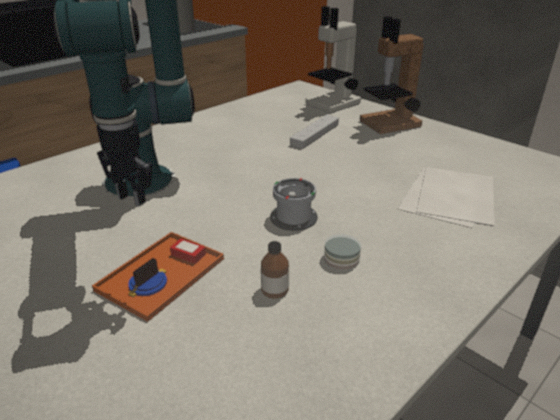

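The lid lies flat in the tray, at (285,180) in the wrist view. Its raised top is at 19.6 mm against 19 mm expected, and the other objects have not moved.

```bash
python3 -c "
from h import *
print(ctrl.close_job())"
```

```text
the job is handed in; nothing more can be done
None
```

The pot is open and its lid lies handle up on the floor of the orange tray. I handed the job in at about 19 s of the 45 s allowed; no verdict was reported.

- **Turning and lifting:** I gripped the handle and turned the lid about 63° counter-clockwise until the lugs sat in the slots, confirmed in the wrist view. It lifted straight out with about 3 N on the wrist, roughly the lid's own weight.
- **Setting down:** I lowered it slowly until it touched down at the predicted height while still held, then opened the gripper and backed off to 0.30 m.
- **Last checks:** the lid's tilt measured about 0.001 rad. Its raised top is at 19.6 mm against 19 mm expected, and its centre is within 1 mm of where I aimed. In the final pictures the slide box, bottle and dishes look unmoved.
- **One disagreement:** the tray and slide-box masks once picked up stray arm pixels and gave wrong sizes. I refitted the tray using its largest contour and checked it by colour; both fits matched its known size before I placed the lid.

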